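Hold the centrifuge lid for spring adjustment

TASK

I am about to re-tension the lid springs of the small bench centrifuge. Raise its lid by the front handle until it is past its balance point and stands fully open by itself, let go of it, and set the loose rotor cover on the rotor, seated and level, so that nothing can fall in. Then take the lid by its handle again, ease it down to just below its balance point without letting it drop, and finish while holding it still there, its weight in your grip; leave the other things on the bench where they are.

Things in the scene. Friction and masses are not known exactly. Their poses are not given: they have to be found in the camera images.
- centrifuge: The bench centrifuge, an ivory housing 218 mm front to back and 225 mm wide, top deck 105 mm above the bench, fixed to it. Origin: on the bench under the housing, midway across its width, 100 mm behind its front face; x points from its front (control panel, lid handle) to its back (hinges), z up. The hinge line runs along its y. The round chamber, 150 mm across, has its axis at x = -12 mm.
- lid (a joint): Opening angle of the grey lid about its rear hinge, rad: 0 closed (the start), grows as the front rises, 1.55 at its stop, fully open and upright. Hinge springs carry most of its 0.95 kg. Balance point 0.95 rad (54 degrees): let go below it, the lid sinks shut; above it, the springs swing it up to the stop and keep it there. Not latched; moving it slowly takes up to 2.5 N at the handle.
- lid_hinge (a point): Middle of the lid's hinge line, 85 mm behind the centrifuge's origin, 113 mm above the bench; fixed. Its axes are those of the centrifuge. The lid is 172 x 214 x 27 mm; closed, its top is 21 mm above the hinge line, its underside 6 mm below. Upright, its inner face stands about 100 mm behind the rotor's axis.
- lid_handle (a point): Middle of the lid's handle bar: round steel, 12 mm thick, 110 mm long, parallel to the hinge, joined at both ends by short arms to the lid's front edge; clear gap of 42 mm between bar and edge; open air below. It lies 233 mm from the hinge line and, lid closed, level with it: it rises by 233 mm x sin(opening angle). Its axes turn with the lid (x from handle to hinge).
- rotor_rim (a point): Centre of the rotor's flat top rim in the chamber, 75 mm above the bench (30 mm below the deck), z up. The rim ring is 120 mm across outside and 104 mm inside, the recess inside it at least 15 mm deep. Only within reach while the lid is open.
- cover: The loose rotor cover, an aluminium disc 116 mm across with a round black knob on top, 130 g. Origin: centre of its underside. From below: a spigot 99 mm across and 5 mm high with a chamfered foot, which fits inside the rotor's rim; the disc, 4 mm thick, from 5 to 9 mm; the knob, 26 mm across, from 9 to 39 mm. z up when it lies right way up; it starts flat on the bench.
- cover_knob (a point): On the cover's axis in its knob, 30 mm above the cover's underside: the height to grip.
- cover_seat (a point): Centre of the underside of the cover's disc, 5 mm above the foot of its spigot; it coincides with point rotor_rim when the cover is seated.
- beaker: Bystander: small glass beaker, 68 mm across, 85 mm high. Origin under its centre.
- screwdriver: Bystander: screwdriver lying on the bench, 190 mm long. Origin under its middle.
- tube_rack: Bystander: white rack of capped sample tubes, 200 x 70 mm, 93 mm high. Origin under its middle.
- petri: Bystander: stack of three clear Petri dishes, 94 mm across, 43 mm high. Origin under its centre.
- jar: Bystander: white specimen jar, 60 mm across, 75 mm high. Origin under its centre.
- bottle: Bystander: amber reagent bottle, 60 mm across, 140 mm high. Origin under its centre.
- marker: Bystander: marker pen lying on the bench, 132 mm long. Origin under its middle.

How it is judged:
By the outcome, as a careful person would: the job done as asked, in the order asked, and still so for the second after the job is handed in, while the arm keeps its last pose, push and grip.
It also fails if it takes over 62 s, if anything falls off the work surface, if the arm or the gripper's body presses on something with over 40 N, if the wrist force passes 120 N, or if a joint passes its speed limit or range.

ROBOT

A 6-joint arm with a two-finger parallel gripper is mounted at the origin on the work surface. World frame = base frame: x ahead of the robot, y to its left, z up, the work surface at z = 0. Lengths are in mm, angles in degrees, forces in N, time in s.
With the tool pointing down it reaches from about 300 to 850 mm from the base axis. Payload 4.2 kg.
Tool frame: the origin (TCP) lies midway between the tips of the shut fingers; the grasp point (between the pads) lies 19 mm behind it (env.grasp_offset is the distance from the TCP to the grasp point, in mm); z points along the fingers, y is the direction in which the jaws open and shut (so a half turn about z gives the same grasp; the last joint's range is limited). The gripper opens to 91 mm and grips with 3 to 60 N. Pads are 32 mm wide; open, the fingers measure 118 mm over their backs; the gripper's body (76 mm by 178 mm) begins 60 mm behind the grasp point.
Start: joints at [68.927, 18.312, 89.639, -0, 72.044, -1.146], TCP at [195.98, 540.588, 213.976] pointing down, gripper open.
Joint ranges: [-177.97, 177.97], [-48.28, 115.42], [12.27, 149.76], [-77.06, 257.06], [2.81, 150.46], [-146.56, 146.56]. Speed limits (degrees/s): [147.25, 147.25, 180, 180, 180, 180].

INTERFACE

Orientations are given as [roll, pitch, yaw] about the fixed x, y, z axes, in that order (R = Rz(yaw) Ry(pitch) Rx(roll)).
In Python, from workcell import state, grab_frame, camera_info, workorder, env gives the robot as it stands.
- The arm moves only by the shell command python3 -m creep 'ROWS' [FORCE]. ROWS is JSON, a list of rows, each an object of numbers: "dx", "dy", "dz": the shift along the tool's x, y, z in m; "yaw": the turn about the tool's z in degrees; "hand": the finger opening in m, from 0 to 0.0912. A call has 1 to 10 rows; each row is the pose to reach, as a shift and turn from the pose commanded when the call began, along the tool's axes at that moment; what a row does not reach only later rows make up. A row lasts 1/10 s, in which the tool goes at most 50 mm and 8.59 degrees, less where a joint would pass 70% of its speed; a pose out of reach is approached as far as the arm can. A call with a gripper value outside its range is refused whole. The fingers move at their own pace and stop on an object; FORCE is the grip in N (left out, the last holds). Time passes only in rows, so rows that repeat a pose let the fingers close. It gives the time, the measured TCP pose, the force and the opening at its end, in the units of the state.
- state(): the state, without advancing time (a new reading comes with each control period).
- grab_frame(name): name is "scene" or "top"; returns the picture (384x512x3 uint8, red, green, blue); there is no depth.
- camera_info(name): a dict with "K" (3x3 intrinsics, pixels), "eye" and "orientation" of the camera in the world. Camera axes: x right, y up, looking along -z (the intrinsics and any distortion apply to the point x, -y, -z); pixel columns grow to the right and rows downward; lengths in mm; the calibration is good to about 2 mm. A picture is of the moment at which its call begins. camera_info takes no time and is no camera call.
- workorder.job_done(): hands the job in, once; it reports no verdict.
The state is a dict: "time_s": time; "qpos": joint angles; "qvel": joint speeds; "effort": joint torques, N m; "ee_pos": TCP position; "ee_rot": TCP orientation; "force": force on the tool from outside, world axes, zero at the start; "torque": the same for the moment, N m; "gripper_width": finger opening in mm.
Only numpy, scipy, OpenCV 4.12 (cv2) and the standard library are available. Lean on these libraries where they do the work, as an engineer would, in place of code of your own. Each camera call takes 0.05 s, during which the arm holds its last target. There are 200 camera calls.

## Working session

There is one attempt and no reset: what is moved stays moved. The work goes in short steps, Python scripts to look and compute and a shell command to move; the robot and the scene stay as the last step left them, time stands still between calls to the robot, and variables do not carry over. Pictures are saved under pics/ and viewed, on a budget of 10 in all, crops included, one or two more only if the job needs it, and the job is handed in when it is done.

```bash
ls; mkdir -p pics
python3 - <<'E'
from workcell import state, grab_frame, camera_info
import cv2
for n in("scene","top"):
    cv2.imwrite(f"pics/{n}0.png",cv2.resize(grab_frame(n)[:,:,::-1],(800,600),interpolation=cv2.INTER_CUBIC)); print(camera_info(n))
print(state())
E
```

```text
pics
{'K': array([[458.54058515,   0.        , 263.42716781],
       [  0.        , 458.54058515, 190.71328423],
       [  0.        ,   0.        ,   1.        ]]), 'eye': array([1264.80499491,  126.73937722,  995.43726194]), 'orientation': array([40.46492442, -0.31945022, 96.28678929])}
{'K': array([[439.3681194 ,   0.        , 268.3302168 ],
       [  0.        , 439.3681194 , 192.95547525],
       [  0.        ,   0.        ,   1.        ]]), 'eye': array([ 394.16643974,   74.49620505, 1522.60177505]), 'orientation': array([  5.76887502,  -0.70091456, -91.50155403])}
{'time_s': 0.1, 'qpos': array([ 6.89273145e+01,  1.83466505e+01,  8.96992517e+01, -6.07457813e-04,
        7.20445610e+01, -1.14676232e+00]), 'qvel': array([-0.03435979, -0.12342511, -0.15616427, -0.04144089, -0.06831853,
        0.08216555]), 'effort': array([ 7.47109425e-04, -4.13334417e+01, -2.32509792e+01,  7.30628567e-02,
        4.22241865e-02, -4.41605630e-05]), 'ee_pos': array([195.80930309, 540.1476818 , 213.21878452]), 'ee_rot': array([-1.79909543e+02, -1.23301769e-03,  1.60074264e+02]), 'force': array([ 0.47692641,  0.67770093, -0.30911789]), 'torque': array([ 0.03104245, -0.02036081,  0.03436846]), 'gripper_width': 91.49825152434002}
```

View pics/top0.png

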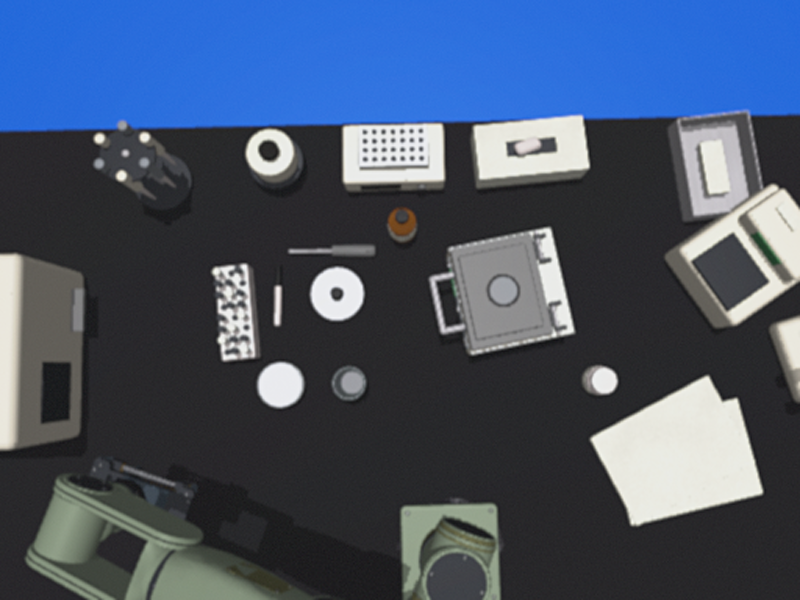

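View pics/scene0.png

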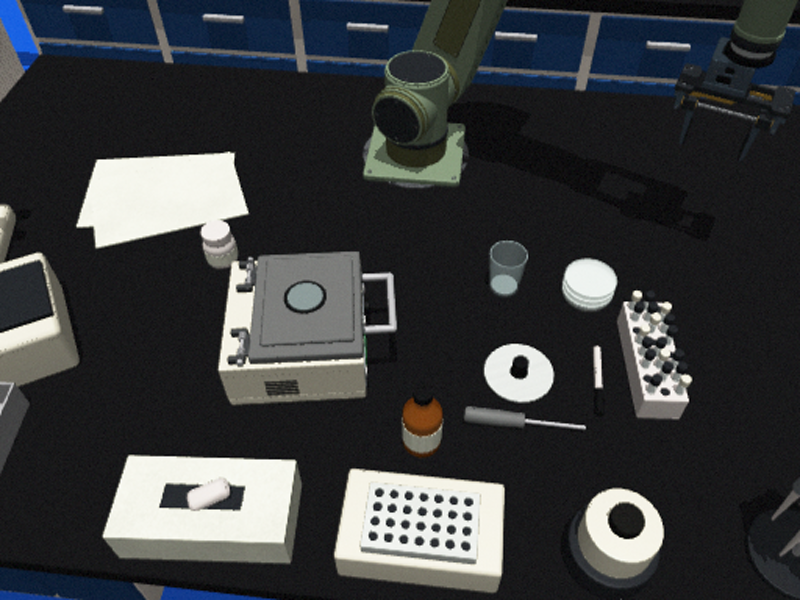

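```bash
cat > h.py <<'E'
import numpy as np, cv2
from scipy.spatial.transform import Rotation as R
from scipy.optimize import least_squares
from workcell import state, grab_frame, camera_info
def cam(n):
    c=camera_info(n); return c["K"],np.array(c["eye"]),R.from_euler("xyz",c["orientation"],degrees=True).as_matrix()
def proj(n,P):
    K,e,M=cam(n); q=(np.atleast_2d(P)-e)@M*[1,-1,-1]; q=q@K.T; return q[:,:2]/q[:,2:]
def ray(n,uv,z):
    K,e,M=cam(n); d=M@(np.linalg.inv(K)@[uv[0],uv[1],1]*[1,-1,-1]); return e+d*(z-e[2])/d[2]
E
python3 - <<'E'
from h import *
def blob(n,img,c,z,lo=150):
    g=cv2.cvtColor(img,cv2.COLOR_RGB2GRAY); m=(g>lo).astype(np.uint8)
    for k in cv2.findContours(m,cv2.RETR_EXTERNAL,cv2.CHAIN_APPROX_NONE)[0]:
        if cv2.pointPolygonTest(k,c,False)>0 : 
            E=cv2.fitEllipse(k); print(n,E,ray(n,E[0],z))
t=grab_frame("top");s=grab_frame("scene")
for lo in(90,130):
    blob("top",t,(210,178),9,lo); blob("scene",s,(320,240),9,lo)
print(ray("top",(336*.64,294*.64),39),ray("scene",(519*.64,361*.64),39))
f=lambda i,x,y:cv2.resize(i[y:y+100,x:x+114,::-1],None,fx=3.5,fy=5.5,interpolation=cv2.INTER_CUBIC)
f=lambda i,x,y,w,h:cv2.resize(i[y:y+h,x:x+w,::-1],None,fx=4,fy=4,interpolation=cv2.INTER_CUBIC)
a=f(t,270,140,100,95);b=f(s,140,155,100,110)
o=np.zeros((440,800,3),np.uint8);o[:380,:400]=a;o[:,400:]=b
cv2.imwrite("pics/c1.png",o)
E
```

```text
top ((215.33151245117188, 187.65151977539062), (34.069637298583984, 34.504913330078125), 28.73798942565918) [569.58547087 234.9238111    9.        ]
scene ((331.7257995605469, 238.34249877929688), (36.505043029785156, 44.53729248046875), 104.28837585449219) [569.30859095 234.31240573   9.        ]
top ((215.3455047607422, 187.5602264404297), (33.065425872802734, 33.68439865112305), 52.02609634399414) [569.90230245 234.87096958   9.        ]
scene ((331.5864562988281, 238.16932678222656), (35.71415328979492, 44.016780853271484), 103.5801773071289) [568.80318959 233.94468825   9.        ]
[564.397137   232.75591699  39.        ] [567.71347806 231.84248799  39.        ]
```

View pics/c1.png

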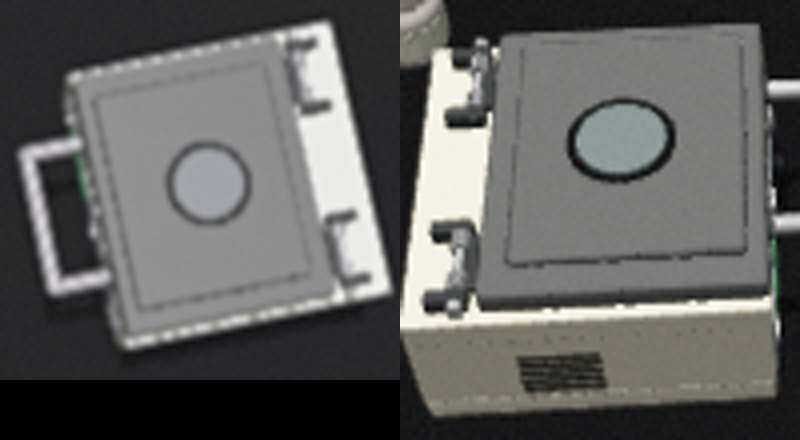

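```bash
cat >> h.py <<'E'
def W(p,q):
    a=np.radians(p[2]); q=np.atleast_2d(q).astype(float); c,s=np.cos(a),np.sin(a)
    return np.c_[p[0]+c*q[:,0]-s*q[:,1],p[1]+s*q[:,0]+c*q[:,1],q[:,2]]
E
python3 - <<'E'
from h import *
T=[((30,153),(-148,-52,113)),((56,289),(-148,52,113)),((331,22),(118,-112.5,105)),((391,291),(118,112.5,105))]
S=[((32,48),(118,112.5,105)),((2,328),(118,-112.5,105)),((360,25),(-100,107,134)),((371,297),(-100,-107,134)),((105,37),(72,107,134)),((85,300),(72,-107,134))]
# top: up = +x world, left=+y ; front faces +y
tu=np.array([t[0] for t in T])/4+[270,140]-.4;tq=[t[1] for t in T]
su=np.array([t[0] for t in S])/4+[140,155]-.4;sq=[t[1] for t in S]
for sg in(1,-1):
  a=np.array(tq)*[1,sg,1];b=np.array(sq)*[1,sg,1]
  fT=lambda p:(proj("top",W(p,a))-tu);fS=lambda p:(proj("scene",W(p,b))-su)
  for nm,f in(("both",lambda p:np.r_[fT(p).ravel(),fS(p).ravel()]),("top",lambda p:fT(p).ravel()),("scene",lambda p:fS(p).ravel())):
    r=least_squares(f,[550,0,-80],loss="soft_l1"); print(sg,nm,r.x.round(2),r.cost.round(2),r.fun.round(1))
  print("handle",W(r.x,[(-148,0,113)]),"rotor",W(r.x,[(-12,0,75)]))
print(state()["ee_rot"])
E
```

```text
1 both [ 445.29 -144.19  -81.73] 640.79 [ 11.   65.6  -1.2  -0.5  20.4 102.9  -7.9 -32.9  -3.4  33.4  14.8 -98.3
   1.2  27.9  -0.6 -98.4  -4.8  26.5   8.7 -98. ]
1 top [ 584.59 -131.2  -105.34] 195.08 [ -0.3   3.4   0.7 -61.4  -0.2  74.1  -0.1 -59.7]
1 scene [ 369.91 -171.92  -73.26] 379.09 [ 3.000e-01  1.470e+01  6.200e+00 -1.123e+02  9.000e-01  5.000e-01
 -1.180e+01 -1.196e+02 -1.900e+00  6.000e+00 -1.000e-01 -1.136e+02]
handle [[327.28375899 -30.19542661 113.        ]] rotor [[ 366.45656235 -160.43171755   75.        ]]
-1 both [ 557.37 -127.48  -79.89] 16.55 [-1.1  0.6 -1.  -1.9 -0.9 -0.2 -0.7 -0.5  0.9  2.  -0.8  2.   0.5 -2.
 -0.4 -4.2 -1.8 -2.2 -3.6 -1.2]
-1 top [ 555.98 -130.37  -79.91] 1.32 [-0.2  1.  -0.1 -1.5  0.   0.2  0.2 -0. ]
-1 scene [ 561.28 -124.36  -80.43] 11.63 [ 2.1  2.8 -0.4  3.1  1.9 -0.6  0.2 -2.4 -0.6 -1.2 -3.2  0.1]
handle [[536.68344799  21.5805564  113.        ]] rotor [[ 559.2873031  -112.52785398   75.        ]]
[-1.79938252e+02 -1.17543284e-03  1.60074597e+02]
```

Both views agree on the cover at (569, 235). The centrifuge origin is about (556, -129) with yaw -80°, so the handle is near (530, 16). I'm moving above the handle and turning the jaws across the bar.

```bash
python3 -m creep '[{"dx":-0.04,"dy":-0.03,"yaw":-5},{"dx":-0.078,"dy":-0.06,"yaw":-10},{"dx":-0.117,"dy":-0.09,"yaw":-15},{"dx":-0.156,"dy":-0.12,"yaw":-20},{"dx":-0.195,"dy":-0.15,"yaw":-25},{"dx":-0.234,"dy":-0.18,"yaw":-30},{"dx":-0.273,"dy":-0.21,"yaw":-30},{"dx":-0.312,"dy":-0.24,"yaw":-30},{"dx":-0.35,"dy":-0.27,"yaw":-30},{"dx":-0.388,"dy":-0.298,"yaw":-30}]'
python3 - <<'E'
from h import *
for u,v in((392,273),(394,331)): print(ray("scene",(u*.64,v*.64),113))
for u,v in((30,153),(56,289)): print(ray("top",(u/4+269.6,v/4+139.6),113))
s=state(); print(s["ee_pos"],s["ee_rot"])
p=np.radians(s["ee_rot"][2]);d=np.array([530,16])-s["ee_pos"][:2]
print(np.cos(p)*d[0]+np.sin(p)*d[1],np.sin(p)*d[0]-np.cos(p)*d[1])
E
```

```text
[465.31408243  10.70780325 113.        ]
[586.34278252  29.36013675 113.        ]
[584.5022833   23.85768995 113.        ]
[473.87833084   6.08521091 113.        ]
[195.85583891 540.29932342 213.42785044] [-1.79938252e+02 -1.17543284e-03  1.60074597e+02]
-492.82065444077114 -379.03812933010335validation failed for argument at $[0]...
```

```bash
python3 -m creep '[{"dx":-0.04,"dy":-0.03,"dz":0,"yaw":-5,"hand":0.06},{"dx":-0.078,"dy":-0.06,"dz":0,"yaw":-10,"hand":0.06}]'; python3 -m creep --help | head -30
```

```text
time_s: 0.4
ee_pos: [249.0, 457.0, 213.3]
ee_rot: [-180.0, 0.0, 170.4]
force: [1.0, 0.7, -0.2]
gripper_width: 77.9invalid input: not JSON, or not a number
```

```bash
python3 -m creep '[{"dx":-0.033,"dy":-0.037,"dz":0,"yaw":-5,"hand":0.04},{"dx":-0.066,"dy":-0.073,"dz":0,"yaw":-10,"hand":0.04},{"dx":-0.1,"dy":-0.11,"dz":0,"yaw":-15,"hand":0.04},{"dx":-0.133,"dy":-0.147,"dz":0,"yaw":-20,"hand":0.04},{"dx":-0.167,"dy":-0.183,"dz":0,"yaw":-20,"hand":0.04},{"dx":-0.2,"dy":-0.22,"dz":0,"yaw":-20,"hand":0.04},{"dx":-0.233,"dy":-0.257,"dz":0,"yaw":-20,"hand":0.04},{"dx":-0.267,"dy":-0.293,"dz":0,"yaw":-20,"hand":0.04},{"dx":-0.3,"dy":-0.33,"dz":0,"yaw":-20,"hand":0.04},{"dx":-0.328,"dy":-0.36,"dz":0,"yaw":-20,"hand":0.04}]'
python3 - <<'E'
from h import *
s=state(); print(s["ee_pos"],s["ee_rot"],s["qpos"])
p=np.radians(s["ee_rot"][2]);d=np.array([528,17.5])-s["ee_pos"][:2]
print(np.cos(p)*d[0]+np.sin(p)*d[1],np.sin(p)*d[0]-np.cos(p)*d[1])
E
```

```text
time_s: 1.4
ee_pos: [510.8, 44.0, 213.9]
ee_rot: [-180.0, 0.0, -170.0]
force: [0.7, 0.5, 0.2]
gripper_width: 39.8
[510.78777023  43.98497131 213.89285261] [-1.79991057e+02  1.13916781e-02 -1.70000909e+02] [ 3.64138664e+00  1.26919013e+01  9.75748241e+01 -8.13085858e-03
  6.97209628e+01 -9.63548862e+01]
-12.352131526993995 -29.071281459015296
```

```bash
python3 -m creep '[{"dx":-0.006,"dy":-0.015,"dz":0.025,"yaw":0,"hand":0.04},{"dx":-0.012,"dy":-0.029,"dz":0.05,"yaw":0,"hand":0.04},{"dx":-0.012,"dy":-0.029,"dz":0.068,"yaw":0,"hand":0.04},{"dx":-0.012,"dy":-0.029,"dz":0.068,"yaw":0,"hand":0.04}]'
python3 - <<'E'
from h import *
t=grab_frame("top");s=grab_frame("scene")
f=lambda i,x,y,w,h:cv2.resize(i[y:y+h,x:x+w,::-1],None,fx=4,fy=4,interpolation=cv2.INTER_CUBIC)
o=np.hstack([f(t,250,140,100,110),f(s,190,130,100,110)])
cv2.imwrite("pics/c2.png",o); print(state()["ee_pos"])
E
```

```text
time_s: 1.8
ee_pos: [524.9, 19.5, 143.3]
ee_rot: [179.9, -0.4, -170.0]
force: [0.1, -0.0, -0.3]
gripper_width: 40.2
[526.81365655  20.06265906 146.12291377]
```

View pics/c2.png

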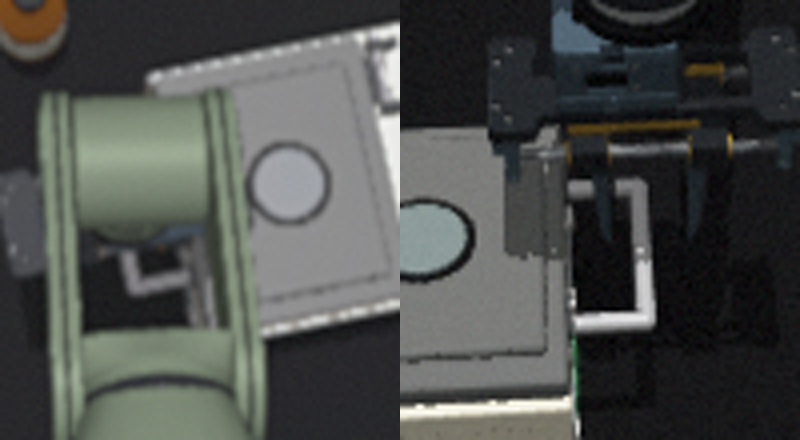

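Run:
```python
from h import *
for P in ((527,20,113),(527,17,113),(527,20,146)):
    u=proj("scene",P)[0]; print(P,(u-[190,130])*4+[400,0], (proj("top",P)[0]-[250,140])*4)
```

```text
(527, 20, 113) [645.7035173  251.97695587] [115.19501895 221.99991456]
(527, 17, 113) [640.97640634 251.56132478] [118.91425799 221.90713029]
(527, 20, 146) [644.93536345 217.40787282] [116.70134819 218.02850932]
```

```bash
python3 -m creep '[{"dx":0,"dy":-0.004,"dz":0.018,"yaw":0,"hand":0.04},{"dx":0,"dy":-0.004,"dz":0.036,"yaw":0,"hand":0.04},{"dx":0,"dy":-0.004,"dz":0.052,"yaw":0,"hand":0.04},{"dx":0,"dy":-0.004,"dz":0.052,"yaw":0,"hand":0.04},{"dx":0,"dy":-0.004,"dz":0.052,"yaw":0,"hand":0.025},{"dx":0,"dy":-0.004,"dz":0.052,"yaw":0,"hand":0.016},{"dx":0,"dy":-0.004,"dz":0.052,"yaw":0,"hand":0.006},{"dx":0,"dy":-0.004,"dz":0.052,"yaw":0,"hand":0.006},{"dx":0,"dy":-0.004,"dz":0.052,"yaw":0,"hand":0.006}]' 12
```

```text
time_s: 2.8
ee_pos: [528.1, 15.8, 94.6]
ee_rot: [-180.0, 0.1, -169.9]
force: [0.3, -1.1, 2.9]
gripper_width: 11.5
```

```bash
python3 -m creep '[{"dx":0,"dy":-0.0007,"dz":-0.0175,"yaw":0,"hand":0.006},{"dx":0,"dy":-0.0026,"dz":-0.0348,"yaw":0,"hand":0.006},{"dx":0,"dy":-0.0059,"dz":-0.052,"yaw":0,"hand":0.006},{"dx":0,"dy":-0.0104,"dz":-0.0689,"yaw":0,"hand":0.006},{"dx":0,"dy":-0.0162,"dz":-0.0853,"yaw":0,"hand":0.006},{"dx":0,"dy":-0.0232,"dz":-0.1013,"yaw":0,"hand":0.006},{"dx":0,"dy":-0.0314,"dz":-0.1168,"yaw":0,"hand":0.006},{"dx":0,"dy":-0.0407,"dz":-0.1316,"yaw":0,"hand":0.006},{"dx":0,"dy":-0.0511,"dz":-0.1456,"yaw":0,"hand":0.006},{"dx":0,"dy":-0.0625,"dz":-0.1588,"yaw":0,"hand":0.006}]'
```

```text
time_s: 3.8
ee_pos: [538.6, -42.5, 254.3]
ee_rot: [179.6, 0.1, -169.9]
force: [-0.2, 9.1, 5.1]
gripper_width: 11.8
```

```bash
python3 -m creep '[{"dx":0,"dy":-0.0124,"dz":-0.0123,"yaw":0,"hand":0.006},{"dx":0,"dy":-0.0257,"dz":-0.0237,"yaw":0,"hand":0.006},{"dx":0,"dy":-0.0397,"dz":-0.0341,"yaw":0,"hand":0.006},{"dx":0,"dy":-0.0546,"dz":-0.0433,"yaw":0,"hand":0.006},{"dx":0,"dy":-0.07,"dz":-0.0514,"yaw":0,"hand":0.006},{"dx":0,"dy":-0.0861,"dz":-0.0584,"yaw":0,"hand":0.006},{"dx":0,"dy":-0.1026,"dz":-0.0641,"yaw":0,"hand":0.006},{"dx":0,"dy":-0.1195,"dz":-0.0685,"yaw":0,"hand":0.006},{"dx":0,"dy":-0.1367,"dz":-0.0717,"yaw":0,"hand":0.006},{"dx":0,"dy":-0.1494,"dz":-0.0732,"yaw":0,"hand":0.006}]'
python3 -m creep '[{"dx":0,"dy":-0.006,"dz":-0.0005,"yaw":0,"hand":0.006},{"dx":0,"dy":-0.0105,"dz":-0.0008,"yaw":0,"hand":0.006},{"dx":0,"dy":-0.0105,"dz":-0.0008,"yaw":0,"hand":0.006}]'
```

```text
time_s: 4.8
ee_pos: [565.9, -193.6, 328.2]
ee_rot: [-179.9, 0.3, -169.9]
force: [1.6, -0.3, 3.9]
gripper_width: 11.6
time_s: 5.1
ee_pos: [567.8, -204.2, 328.6]
ee_rot: [-179.8, 0.3, -170.0]
force: [2.2, -2.2, 5.3]
gripper_width: 11.8
```

```bash
python3 -m creep '[{"dx":0,"dy":0,"dz":0,"yaw":0,"hand":0.02},{"dx":0,"dy":0,"dz":0,"yaw":0,"hand":0.045},{"dx":0,"dy":0,"dz":0,"yaw":0,"hand":0.045},{"dx":0,"dy":0,"dz":-0.015,"yaw":0,"hand":0.045},{"dx":0,"dy":0,"dz":-0.04,"yaw":0,"hand":0.045},{"dx":0,"dy":0,"dz":-0.065,"yaw":0,"hand":0.045},{"dx":0,"dy":0.02,"dz":-0.07,"yaw":5,"hand":0.045},{"dx":0,"dy":0.06,"dz":-0.07,"yaw":12,"hand":0.045},{"dx":0,"dy":0.10,"dz":-0.07,"yaw":20,"hand":0.045},{"dx":0,"dy":0.145,"dz":-0.07,"yaw":28,"hand":0.045}]'
python3 - <<'E'
from h import *
s=state(); print(s["ee_pos"],s["ee_rot"],s["qpos"])
p=np.radians(s["ee_rot"][2]);d=np.array([569,234.5])-s["ee_pos"][:2]
print(np.cos(p)*d[0]+np.sin(p)*d[1],np.sin(p)*d[0]-np.cos(p)*d[1])
cv2.imwrite("pics/s3.png",cv2.resize(grab_frame("scene")[:,:,::-1],(800,600)))
E
```

```text
time_s: 6.1
ee_pos: [540.1, -58.8, 396.0]
ee_rot: [180.0, -0.1, 161.7]
force: [0.5, 1.1, 1.0]
gripper_width: 45.0
[540.14724908 -58.81236687 395.97386731] [ 1.79985031e+02 -1.24520298e-01  1.61683479e+02] [-7.45037298e+00  1.23286308e+01  7.24048109e+01  3.83439226e-02
  9.53860229e+01 -7.91302768e+01]
64.78723897666633 287.5191114652685
```

View pics/s3.png

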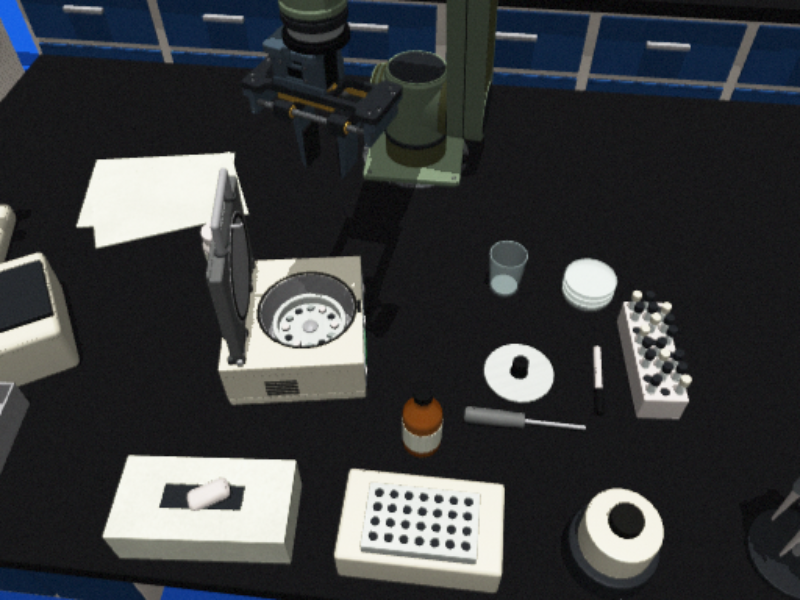

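```bash
python3 -m creep '[{"dx":0.006,"dy":0.028,"dz":0.0,"yaw":6,"hand":0.045},{"dx":0.012,"dy":0.057,"dz":0.02,"yaw":12,"hand":0.045},{"dx":0.019,"dy":0.086,"dz":0.04,"yaw":19,"hand":0.045},{"dx":0.026,"dy":0.115,"dz":0.07,"yaw":26,"hand":0.045},{"dx":0.033,"dy":0.145,"dz":0.1,"yaw":33,"hand":0.045},{"dx":0.039,"dy":0.174,"dz":0.13,"yaw":40,"hand":0.045},{"dx":0.046,"dy":0.203,"dz":0.16,"yaw":46,"hand":0.045},{"dx":0.052,"dy":0.232,"dz":0.19,"yaw":52,"hand":0.045},{"dx":0.059,"dy":0.26,"dz":0.22,"yaw":57,"hand":0.045},{"dx":0.065,"dy":0.286,"dz":0.25,"yaw":62,"hand":0.045}]'
python3 -m creep '[{"dx":0,"dy":0,"dz":0,"yaw":0,"hand":0.045},{"dx":0,"dy":0,"dz":0,"yaw":0,"hand":0.045}]'
python3 - <<'E'
from h import *
print("beaker",ray("top",(348*.64,384*.64),85),ray("scene",(508*.64,250*.64),85),"bottle",ray("top",(402*.64,216*.64),140))
s=state(); print(s["ee_pos"],s["ee_rot"],s["qpos"])
p=np.radians(s["ee_rot"][2]);d=np.array([569,234.5])-s["ee_pos"][:2]
print(np.cos(p)*d[0]+np.sin(p)*d[1],np.sin(p)*d[0]-np.cos(p)*d[1])
E
```

```text
time_s: 7.15
ee_pos: [566.4, 233.3, 145.1]
ee_rot: [-179.9, -0.0, 99.9]
force: [-0.8, -0.2, 1.1]
gripper_width: 45.2
time_s: 7.35
ee_pos: [566.5, 232.0, 145.9]
ee_rot: [-179.8, 0.0, 100.2]
force: [0.6, -1.0, 0.3]
gripper_width: 44.8
beaker [370.41869103 205.60737747  85.        ] [361.57181602 204.31717789  85.        ] bottle [710.29962895  84.69045841 140.        ]
[566.46932795 231.99012698 145.88633289] [-1.79843786e+02  4.03503024e-02  1.00228362e+02] [ 2.11998673e+01  2.44403469e+01  9.03185216e+01 -1.08681935e-02
  6.54021700e+01  1.09760983e+01]
2.0206094434737585 2.936137102825813
```

```bash
python3 -m creep '[{"dx":0.0015,"dy":0.002,"dz":0.02,"yaw":-8.5,"hand":0.045},{"dx":0.0015,"dy":0.002,"dz":0.04,"yaw":-17,"hand":0.045},{"dx":0.0015,"dy":0.002,"dz":0.06,"yaw":-25.5,"hand":0.045},{"dx":0.0015,"dy":0.002,"dz":0.08,"yaw":-34,"hand":0.045},{"dx":0.0015,"dy":0.002,"dz":0.085,"yaw":-42.5,"hand":0.045},{"dx":0.0015,"dy":0.002,"dz":0.085,"yaw":-51,"hand":0.045},{"dx":0.0015,"dy":0.002,"dz":0.085,"yaw":-59.5,"hand":0.045},{"dx":0.0015,"dy":0.002,"dz":0.085,"yaw":-68,"hand":0.045},{"dx":0.0015,"dy":0.002,"dz":0.085,"yaw":-76.5,"hand":0.045},{"dx":0.0015,"dy":0.002,"dz":0.085,"yaw":-85,"hand":0.045}]'
python3 -m creep '[{"dx":0,"dy":0,"dz":0.015,"yaw":-5,"hand":0.045},{"dx":0,"dy":0,"dz":0.03,"yaw":-5,"hand":0.045},{"dx":0,"dy":0,"dz":0.046,"yaw":-5,"hand":0.045},{"dx":0,"dy":0,"dz":0.046,"yaw":-5,"hand":0.045},{"dx":0,"dy":0,"dz":0.046,"yaw":-5,"hand":0.045}]'
```

```text
time_s: 8.35
ee_pos: [570.1, 232.8, 63.8]
ee_rot: [180.0, 0.2, -174.6]
force: [0.2, -0.2, -0.1]
gripper_width: 44.7
time_s: 8.85
ee_pos: [569.9, 233.3, 17.2]
ee_rot: [180.0, 0.1, -170.0]
force: [-0.7, 0.1, -0.5]
gripper_width: 44.9
```

```bash
python3 -m creep '[{"dx":0,"dy":0,"dz":0.003,"yaw":0,"hand":0.035},{"dx":0,"dy":0,"dz":0.003,"yaw":0,"hand":0.03},{"dx":0,"dy":0,"dz":0.003,"yaw":0,"hand":0.027},{"dx":0,"dy":0,"dz":0.003,"yaw":0,"hand":0.022},{"dx":0,"dy":0,"dz":0.003,"yaw":0,"hand":0.022},{"dx":0,"dy":0,"dz":0.003,"yaw":0,"hand":0.022}]' 6
python3 -m creep '[{"dx":0,"dy":0,"dz":0,"yaw":0,"hand":0.045},{"dx":0,"dy":0,"dz":0,"yaw":0,"hand":0.045},{"dx":0,"dy":0,"dz":0,"yaw":8.5,"hand":0.045},{"dx":0,"dy":0,"dz":0,"yaw":17,"hand":0.045},{"dx":0,"dy":0,"dz":0,"yaw":25.5,"hand":0.045},{"dx":0,"dy":0,"dz":0,"yaw":34,"hand":0.045},{"dx":0,"dy":0,"dz":0,"yaw":42.5,"hand":0.045},{"dx":0,"dy":0,"dz":0,"yaw":51,"hand":0.045},{"dx":0,"dy":0,"dz":0,"yaw":59.5,"hand":0.045},{"dx":0,"dy":0,"dz":0,"yaw":68,"hand":0.045}]'
python3 -m creep '[{"dx":0,"dy":0,"dz":0,"yaw":8.5,"hand":0.045},{"dx":0,"dy":0,"dz":0,"yaw":17,"hand":0.045},{"dx":0,"dy":0,"dz":0,"yaw":22,"hand":0.045},{"dx":0,"dy":0,"dz":0,"yaw":22,"hand":0.045},{"dx":0,"dy":0,"dz":0,"yaw":22,"hand":0.033},{"dx":0,"dy":0,"dz":0,"yaw":22,"hand":0.027},{"dx":0,"dy":0,"dz":0,"yaw":22,"hand":0.022},{"dx":0,"dy":0,"dz":0,"yaw":22,"hand":0.02},{"dx":0,"dy":0,"dz":0,"yaw":22,"hand":0.02}]' 20
```

```text
time_s: 9.45
ee_pos: [569.2, 233.8, 13.3]
ee_rot: [-180.0, 0.0, -169.9]
force: [0.1, -0.2, 3.1]
gripper_width: 25.8
time_s: 10.45
ee_pos: [568.7, 233.9, 12.4]
ee_rot: [-180.0, -0.0, 121.7]
force: [0.1, 0.2, 0.1]
gripper_width: 45.0
time_s: 11.35
ee_pos: [568.7, 233.8, 12.6]
ee_rot: [-180.0, -0.0, 100.1]
force: [-0.4, 1.0, -1.3]
gripper_width: 25.3
```

```bash
python3 -m creep '[{"dx":0,"dy":0,"dz":-0.01,"yaw":0,"hand":0.02},{"dx":0,"dy":0,"dz":-0.03,"yaw":0,"hand":0.02},{"dx":0,"dy":0,"dz":-0.06,"yaw":0,"hand":0.02},{"dx":0,"dy":0,"dz":-0.09,"yaw":0,"hand":0.02},{"dx":0,"dy":0,"dz":-0.12,"yaw":0,"hand":0.02},{"dx":0,"dy":0,"dz":-0.15,"yaw":0,"hand":0.02},{"dx":0,"dy":0,"dz":-0.175,"yaw":0,"hand":0.02},{"dx":0,"dy":0,"dz":-0.185,"yaw":0,"hand":0.02}]'
python3 - <<'E'
from h import *
t=grab_frame("top");s=grab_frame("scene")
f=lambda i,x,y,w,h:cv2.resize(i[y:y+h,x:x+w,::-1],None,fx=6,fy=6,interpolation=cv2.INTER_CUBIC)
o=np.hstack([f(t,290,145,66,85),f(s,160,160,66,85)])
P=lambda z,r:W((553.9,-118.6,0),[(r*np.cos(a),r*np.sin(a),z) for a in np.linspace(0,6.28,60)])
for x0,n,ox,oy in((0,"top",290,145),(396,"scene",160,160)):
    for u in proj(n,P(75,60)): cv2.circle(o,(int((u[0]-ox+.5)*6+x0),int((u[1]-oy+.5)*6)),1,(0,0,255),-1)
    for u in proj(n,P(105,75)): cv2.circle(o,(int((u[0]-ox+.5)*6+x0),int((u[1]-oy+.5)*6)),1,(0,255,0),-1)
cv2.imwrite("pics/c4.png",o); print(state()["ee_pos"],state()["gripper_width"])
np.savez("im.npz",t=t,s=s)
E
```

```text
time_s: 12.15
ee_pos: [570.1, 234.2, 201.4]
ee_rot: [179.7, -0.1, 100.1]
force: [0.3, -0.4, 0.3]
gripper_width: 25.2
[569.57423618 234.03880332 199.51629569] 25.29880835214905
```

View pics/c4.png

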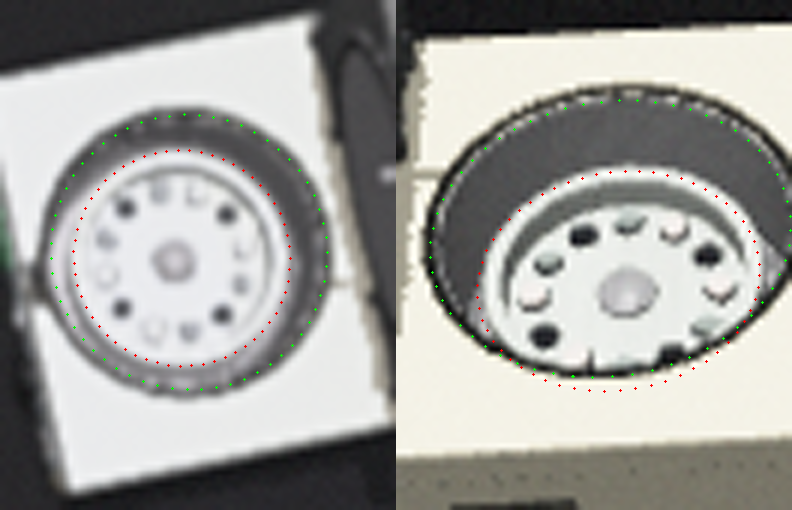

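Run:
```python
from h import *
d=np.load("im.npz")
ang=np.radians(np.arange(0,360,4))
def edges(n,c,z,rs,sel,first):
    img=cv2.cvtColor(d[n[0]],cv2.COLOR_RGB2GRAY).astype(np.float32); out=[]
    for a in sel:
        P=np.c_[c[0]+rs*np.cos(a),c[1]+rs*np.sin(a),np.full(len(rs),z)]
        u=proj(n,P).astype(np.float32)
        g=cv2.remap(img,u[:,:1],u[:,1:],cv2.INTER_LINEAR).ravel()
        b=g<first
        if b.any() and not b[0]:
            i=int(np.argmax(b)); t=(g[i-1]-first)/(g[i-1]-g[i]); out.append(P[i-1]+t*(P[i]-P[i-1]))
    return np.array(out)
def fit(p,c):
    r=least_squares(lambda q:np.hypot(p[:,0]-q[0],p[:,1]-q[1])-q[2],[*c,70],loss="soft_l1")
    return r.x.round(1),len(p),np.abs(r.fun).mean().round(2)
c=(553.9,-117)
for n in("top","scene"):
  for th in(130,160): print(n,"chamber",fit(edges(n,c,105,np.arange(88,60,-.5),ang,th),c))
# rim: white outwards to dark
for n in("top","scene"):
  for th in(110,140,170):
    p=edges(n,c,75,np.arange(57,70,.5),ang,th)
    if len(p)>8: print(n,"rim",th,fit(p,c))
```

```text
top chamber (array([ 553.7, -116.5,   78.2]), 85, np.float64(0.68))
top chamber (array([ 553.7, -116.7,   79.5]), 86, np.float64(0.36))
scene chamber (array([ 549.4, -117.7,   80. ]), 90, np.float64(0.59))
scene chamber (array([ 549.2, -117.8,   80.7]), 88, np.float64(0.46))
top rim 110 (array([ 548.7, -113.4,   68.9]), 46, np.float64(0.37))
top rim 140 (array([ 552.6, -116.4,   63.2]), 69, np.float64(1.37))
top rim 170 (array([ 553.4, -116.6,   61. ]), 85, np.float64(1.13))
scene rim 110 (array([ 550.5, -117.3,   61.7]), 63, np.float64(1.35))
scene rim 140 (array([ 550.7, -117.3,   60.7]), 62, np.float64(1.03))
scene rim 170 (array([ 550.7, -117.4,   59.7]), 60, np.float64(0.36))
```

```bash
python3 -m creep '[{"dx":-0.015,"dy":-0.0035,"dz":0,"yaw":0,"hand":0.02},{"dx":-0.045,"dy":-0.0104,"dz":0,"yaw":0,"hand":0.02},{"dx":-0.085,"dy":-0.0197,"dz":0,"yaw":0,"hand":0.02},{"dx":-0.13,"dy":-0.03,"dz":0,"yaw":0,"hand":0.02},{"dx":-0.175,"dy":-0.0405,"dz":0,"yaw":0,"hand":0.02},{"dx":-0.22,"dy":-0.051,"dz":0,"yaw":0,"hand":0.02},{"dx":-0.265,"dy":-0.0613,"dz":0,"yaw":0,"hand":0.02},{"dx":-0.3,"dy":-0.0694,"dz":0,"yaw":0,"hand":0.02},{"dx":-0.328,"dy":-0.0759,"dz":0,"yaw":0,"hand":0.02},{"dx":-0.343,"dy":-0.0794,"dz":0,"yaw":0,"hand":0.02}]'
python3 -m creep '[{"dx":0,"dy":0,"dz":0.02,"yaw":0,"hand":0.02},{"dx":0,"dy":0,"dz":0.045,"yaw":0,"hand":0.02},{"dx":0,"dy":0,"dz":0.067,"yaw":0,"hand":0.02},{"dx":0,"dy":0,"dz":0.067,"yaw":0,"hand":0.02},{"dx":0,"dy":0,"dz":0.067,"yaw":0,"hand":0.02}]'
python3 - <<'E'
from h import *
s=grab_frame("scene")
o=cv2.resize(s[140:240,140:240,::-1],None,fx=6,fy=6,interpolation=cv2.INTER_CUBIC)
S=state();print(S["ee_pos"],S["ee_rot"])
e=S["ee_pos"]
c=np.array([e[0],e[1]])
for z,r,col in((e[2]-12.6+9,58,(0,0,255)),(105,75,(0,255,0))):
  for a in np.linspace(0,6.28,80):
    u=proj("scene",(c[0]+r*np.cos(a),c[1]+r*np.sin(a),z))[0]; cv2.circle(o,(int((u[0]-140+.5)*6),int((u[1]-140+.5)*6)),1,col,-1)
cv2.imwrite("pics/c5.png",o)
E
```

```text
time_s: 13.25
ee_pos: [548.9, -120.6, 195.9]
ee_rot: [-179.8, -0.0, 99.9]
force: [0.2, 0.2, -0.9]
gripper_width: 25.6
time_s: 13.75
ee_pos: [550.3, -117.6, 130.3]
ee_rot: [-179.9, -0.0, 100.1]
force: [0.2, -1.1, -0.9]
gripper_width: 25.0
[ 551.05265633 -117.71693955  131.23413415] [1.79965968e+02 4.00275207e-03 1.00090521e+02]
```

View pics/c5.png

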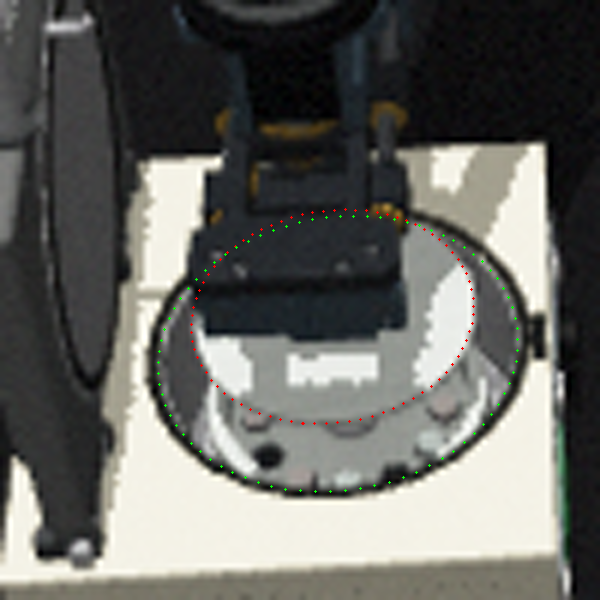

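```bash
python3 -m creep '[{"dx":0,"dy":0,"dz":0.015,"yaw":0,"hand":0.02},{"dx":0,"dy":0,"dz":0.03,"yaw":0,"hand":0.02},{"dx":0,"dy":0,"dz":0.038,"yaw":0,"hand":0.02},{"dx":0,"dy":0,"dz":0.041,"yaw":0,"hand":0.02},{"dx":0,"dy":0,"dz":0.041,"yaw":0,"hand":0.02}]'
python3 -m creep '[{"dx":0,"dy":0,"dz":0.0015,"yaw":0,"hand":0.02},{"dx":0,"dy":0,"dz":0.003,"yaw":0,"hand":0.02},{"dx":0,"dy":0,"dz":0.0045,"yaw":0,"hand":0.02},{"dx":0,"dy":0,"dz":0.006,"yaw":0,"hand":0.02},{"dx":0,"dy":0,"dz":0.007,"yaw":0,"hand":0.02},{"dx":0,"dy":0,"dz":0.007,"yaw":0,"hand":0.02},{"dx":0,"dy":0,"dz":0.007,"yaw":0,"hand":0.02}]'
```

```text
time_s: 14.3
ee_pos: [551.0, -117.8, 90.1]
ee_rot: [180.0, 0.0, 100.1]
force: [0.1, -0.0, -0.5]
gripper_width: 25.8
time_s: 15.0
ee_pos: [550.7, -117.8, 82.7]
ee_rot: [180.0, -0.0, 100.1]
force: [0.5, -0.3, -1.2]
gripper_width: 25.8
```

```bash
python3 -m creep '[{"dx":0,"dy":0,"dz":0.001,"yaw":0,"hand":0.02},{"dx":0,"dy":0,"dz":0.002,"yaw":0,"hand":0.02},{"dx":0,"dy":0,"dz":0.002,"yaw":0,"hand":0.02},{"dx":0,"dy":0,"dz":0.002,"yaw":0,"hand":0.02}]'
```

```text
time_s: 15.4
ee_pos: [550.8, -117.8, 82.5]
ee_rot: [180.0, 0.0, 100.1]
force: [-3.2, 1.6, 9.8]
gripper_width: 25.1
```

```bash
python3 -m creep '[{"dx":0,"dy":0,"dz":0.0005,"yaw":0,"hand":0.028},{"dx":0,"dy":0,"dz":0,"yaw":0,"hand":0.045},{"dx":0,"dy":0,"dz":0,"yaw":0,"hand":0.045},{"dx":0,"dy":0,"dz":-0.01,"yaw":0,"hand":0.045},{"dx":0,"dy":0,"dz":-0.035,"yaw":0,"hand":0.045},{"dx":0.02,"dy":0,"dz":-0.075,"yaw":0,"hand":0.045},{"dx":0.045,"dy":0,"dz":-0.115,"yaw":-8,"hand":0.045},{"dx":0.075,"dy":0,"dz":-0.15,"yaw":-16,"hand":0.045},{"dx":0.105,"dy":0,"dz":-0.185,"yaw":-24,"hand":0.045},{"dx":0.13,"dy":0,"dz":-0.22,"yaw":-32,"hand":0.045}]'
python3 -m creep '[{"dx":0,"dy":0,"dz":-0.03,"yaw":-8,"hand":0.045},{"dx":0,"dy":0,"dz":-0.06,"yaw":-16,"hand":0.045},{"dx":0,"dy":0,"dz":-0.09,"yaw":-24,"hand":0.045},{"dx":0,"dy":0,"dz":-0.1,"yaw":-32,"hand":0.045},{"dx":0,"dy":0,"dz":-0.1,"yaw":-40,"hand":0.045},{"dx":0,"dy":0,"dz":-0.1,"yaw":-48,"hand":0.045},{"dx":0,"dy":0,"dz":-0.1,"yaw":-56,"hand":0.045},{"dx":0,"dy":0,"dz":-0.1,"yaw":-58,"hand":0.045}]'
python3 - <<'E'
from h import *
s=grab_frame("scene");t=grab_frame("top")
f=lambda i,x,y:cv2.resize(i[y:y+110,x:x+100,::-1],None,fx=4,fy=4,interpolation=cv2.INTER_CUBIC)
cv2.imwrite("pics/c6.png",np.hstack([f(t,270,135),f(s,130,105+40)]))
S=state();print(S["ee_pos"],S["ee_rot"],S["qpos"])
p=np.radians(S["ee_rot"][2]);d=np.array([568.5,-208])-S["ee_pos"][:2]
print(np.cos(p)*d[0]+np.sin(p)*d[1],np.sin(p)*d[0]-np.cos(p)*d[1])
E
```

```text
time_s: 16.4
ee_pos: [527.3, 11.5, 303.0]
ee_rot: [179.9, 0.0, 132.4]
force: [0.7, -0.5, -0.3]
gripper_width: 45.3
time_s: 17.2
ee_pos: [527.8, 10.2, 401.4]
ee_rot: [-180.0, 0.0, -169.7]
force: [0.5, 0.3, -0.7]
gripper_width: 45.4
[527.80557225  10.15900361 401.26141647] [ 1.79998209e+02  2.83947006e-02 -1.69941326e+02] [-1.49896620e-01  1.07248575e+01  7.37371066e+01  6.82634458e-03
  9.55104081e+01 -1.00207914e+02]
-1.966024801587082 -221.91332103679002
```

View pics/c6.png

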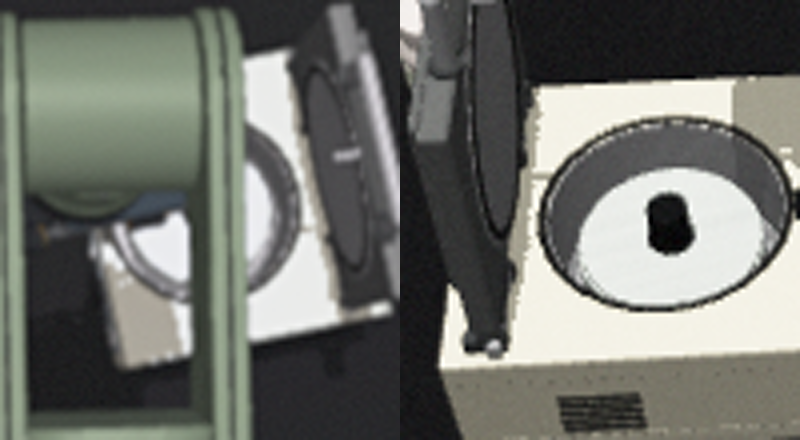

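```bash
python3 -m creep '[{"dx":0,"dy":-0.02,"dz":0,"yaw":0,"hand":0.045},{"dx":0,"dy":-0.06,"dz":0,"yaw":0,"hand":0.045},{"dx":-0.001,"dy":-0.1,"dz":0,"yaw":0,"hand":0.045},{"dx":-0.002,"dy":-0.14,"dz":0,"yaw":0,"hand":0.045},{"dx":-0.002,"dy":-0.18,"dz":0,"yaw":0,"hand":0.045},{"dx":-0.002,"dy":-0.21,"dz":0,"yaw":0,"hand":0.045},{"dx":-0.002,"dy":-0.222,"dz":0,"yaw":0,"hand":0.045},{"dx":-0.002,"dy":-0.222,"dz":0,"yaw":0,"hand":0.045}]'
python3 -m creep '[{"dx":0,"dy":0,"dz":0.02,"yaw":0,"hand":0.045},{"dx":0,"dy":0,"dz":0.04,"yaw":0,"hand":0.045},{"dx":0,"dy":0,"dz":0.06,"yaw":0,"hand":0.045},{"dx":0,"dy":0,"dz":0.072,"yaw":0,"hand":0.045},{"dx":0,"dy":0,"dz":0.0735,"yaw":0,"hand":0.045},{"dx":0,"dy":0,"dz":0.0735,"yaw":0,"hand":0.045}]'
```

```text
time_s: 18.1
ee_pos: [568.8, -209.2, 400.3]
ee_rot: [180.0, -0.0, -170.1]
force: [0.4, 0.7, 0.6]
gripper_width: 44.9
time_s: 18.7
ee_pos: [568.9, -207.3, 327.9]
ee_rot: [-180.0, 0.0, -169.9]
force: [0.9, -0.5, 0.2]
gripper_width: 45.0
```

```bash
python3 -m creep '[{"dx":0,"dy":0,"dz":0,"yaw":0,"hand":0.03},{"dx":0,"dy":0,"dz":0,"yaw":0,"hand":0.018},{"dx":0,"dy":0,"dz":0,"yaw":0,"hand":0.006},{"dx":0,"dy":0,"dz":0,"yaw":0,"hand":0.006},{"dx":0,"dy":0,"dz":0,"yaw":0,"hand":0.006}]' 20
```

```text
time_s: 19.2
ee_pos: [569.0, -208.6, 327.5]
ee_rot: [-179.9, 0.0, -169.9]
force: [1.1, -2.9, -0.1]
gripper_width: 11.5
```

```bash
python3 -m creep '[{"dx":0,"dy":0.0116,"dz":0.0005,"yaw":0,"hand":0.006},{"dx":0,"dy":0.0232,"dz":0.0016,"yaw":0,"hand":0.006},{"dx":0,"dy":0.0348,"dz":0.0033,"yaw":0,"hand":0.006},{"dx":0,"dy":0.0462,"dz":0.0056,"yaw":0,"hand":0.006},{"dx":0,"dy":0.0575,"dz":0.0084,"yaw":0,"hand":0.006},{"dx":0,"dy":0.0686,"dz":0.0118,"yaw":0,"hand":0.006},{"dx":0,"dy":0.0796,"dz":0.0158,"yaw":0,"hand":0.006},{"dx":0,"dy":0.0903,"dz":0.0203,"yaw":0,"hand":0.006},{"dx":0,"dy":0.1008,"dz":0.0253,"yaw":0,"hand":0.006},{"dx":0,"dy":0.1111,"dz":0.0308,"yaw":0,"hand":0.006}]'
python3 -m creep '[{"dx":0,"dy":0.006,"dz":0.0036,"yaw":0,"hand":0.006},{"dx":0,"dy":0.0119,"dz":0.0073,"yaw":0,"hand":0.006},{"dx":0,"dy":0.0177,"dz":0.0112,"yaw":0,"hand":0.006},{"dx":0,"dy":0.0234,"dz":0.0153,"yaw":0,"hand":0.006},{"dx":0,"dy":0.0271,"dz":0.0181,"yaw":0,"hand":0.006},{"dx":0,"dy":0.0307,"dz":0.021,"yaw":0,"hand":0.006},{"dx":0,"dy":0.0307,"dz":0.021,"yaw":0,"hand":0.006},{"dx":0,"dy":0.0307,"dz":0.021,"yaw":0,"hand":0.006},{"dx":0,"dy":0.0307,"dz":0.021,"yaw":0,"hand":0.006},{"dx":0,"dy":0.0307,"dz":0.021,"yaw":0,"hand":0.006}]'
python3 - <<'E'
from h import *
s=grab_frame("scene");S=state();e=S["ee_pos"];print(e,S["force"],S["torque"],S["gripper_width"])
dn=(e[:2]-[528.1,15.8])@[.1754,-.9845]; print("theta cos,sin,atan",np.arccos(1-dn/233),np.arcsin((e[2]-94.5)/233),np.arctan2(e[2]-94.5,233-dn))
cv2.imwrite("pics/s7.png",cv2.resize(s[:,:,::-1],(800,600),interpolation=cv2.INTER_CUBIC))
E
```

```text
time_s: 20.2
ee_pos: [549.2, -97.6, 295.9]
ee_rot: [180.0, -0.0, -169.9]
force: [2.4, -1.4, -0.5]
gripper_width: 11.3
time_s: 21.2
ee_pos: [544.0, -68.5, 275.5]
ee_rot: [180.0, 0.0, -169.9]
force: [1.0, 0.0, 0.4]
gripper_width: 11.6
[544.00949665 -68.50774401 275.54512652] [-0.01949521 -0.02127342  0.5848853 ] [-0.03977494 -0.13168514 -0.01166742] 11.96334568432602
theta cos,sin,atan 0.8869281014254656 0.8899141512040454 0.8881161122934851
```

View pics/s7.png

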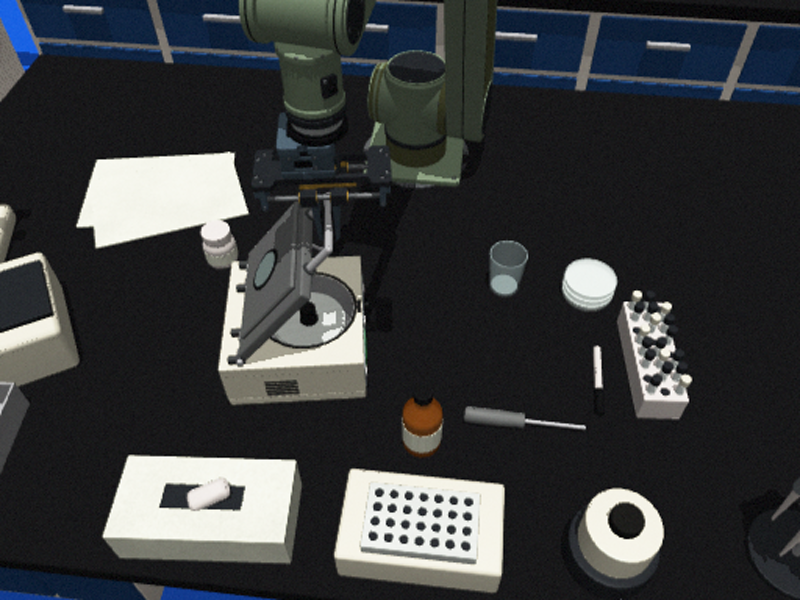

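```bash
python3 -m creep '[{"dx":0,"dy":0,"dz":0,"yaw":0,"hand":0.006},{"dx":0,"dy":0,"dz":0,"yaw":0,"hand":0.006},{"dx":0,"dy":0,"dz":0,"yaw":0,"hand":0.006}]'; python3 -c "
from workcell import workorder; print(workorder.job_done())"
```

```text
time_s: 21.55
ee_pos: [544.0, -68.5, 275.5]
ee_rot: [180.0, 0.0, -169.9]
force: [0.1, -0.4, 1.3]
gripper_width: 11.2
the job is handed in; nothing more can be done
None
```

I did the whole job in the order you asked, and it was handed in at 21.6 s of the 62 s allowed. The lid is now held still at about 0.89 rad (51°), just below its 0.95 rad balance point.

- **Lid opening:** I raised it by the handle to about 1.53 rad and let go. The picture afterwards shows it standing fully open by itself.
- **Rotor cover:** It met the rotor with a firm stop of about 10 N, at 82.5 mm tool height against 82.6 mm expected. The close-up after letting go shows it centred and level.
- **Final hold:** I took the handle again and eased the lid down in small steps, finishing with a 20 N grip. The fingers read 11 to 12 mm on the 12 mm bar. The angle comes from the arm's position, with three ways of working it out agreeing (0.887 to 0.890 rad).
- **Other things on the bench:** None of them looks moved in the last picture.

**Checks that were weak or disagreed:**
- **Load at the grip:** The force reading in the final hold was only about 1 N, within its noise. It does not by itself confirm the lid's weight; the angle and the closed grip do.
- **Rotor position:** The two cameras differed by about 3 mm, so I used the average. The cover went in without resistance.
- **First move call:** It was refused because some values were left out of its rows, and nothing moved.

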